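# Slide the pot carriage past the sprung catch of a sowing station

## Robot

A 7-joint arm with a two-finger parallel gripper is mounted at the origin on the work surface. World frame = base frame: x ahead of the robot, y to its left, z up, the work surface at z = 0. Lengths are in mm, angles in rad, forces in N, time in s.
With the tool pointing down it reaches from about 400 to 875 mm from the base axis. Payload 4.4 kg.
Tool frame: the origin (TCP) lies midway between the tips of the shut fingers; the grasp point (between the pads) lies 19 mm behind it (ctrl.grip_depth is the distance from the TCP to the grasp point, in mm); z points along the fingers, y is the direction in which the jaws open and shut (so a half turn about z gives the same grasp; the last joint's range is limited). The gripper opens to 85 mm and grips with 20 to 120 N. Pads are 22 mm wide; open, the fingers measure 114 mm over their backs; the gripper's body (76 mm by 85 mm) begins 54 mm behind the grasp point. The pads swing forward as they close: fully open they stand 13 mm farther back than shut.
Start: joints at [-1.238, 0.628, 0.038, 1.517, -0.027, 0.996, -0.02], TCP at [252.381, 599.017, 231.313] pointing down, gripper open.
Joint ranges: [-3.06, 3.06], [-0.37, 2.12], [-1.25, 1.32], [0.18, 2.47], [-1.1, 4.24], [0.23, 1.98], [-2.94, 2.94]. Speed limits (rad/s): [2.57, 2.57, 3.14, 3.14, 3.14, 3.14, 3.14].

## Interface

Orientations are given as [roll, pitch, yaw] about the fixed x, y, z axes, in that order (R = Rz(yaw) Ry(pitch) Rx(roll)).
In Python, from cell import ctrl, get_image gives the robot as it stands.
- The arm moves only by the tool arm_command, never from a script. Its argument "plan" is a list of rows, each an object of numbers: "rx", "ry", "rz": the turn, a rotation vector about the tool's x, y, z in rad; "x", "y", "z": the shift along the tool's x, y, z in cm; "jaw": the finger opening in cm, from 0 to 8.54. In form: [{"rx": .., "ry": .., "rz": .., "x": .., "y": .., "z": .., "jaw": ..}, ...]. A call has 1 to 10 rows; each row is the pose to reach, as a shift and turn from the pose measured when the call began, along the tool's axes at that moment; what a row does not reach only later rows make up. A row lasts 1/12 s, in which the tool goes at most 41.7 mm and 7.16 degrees, less where a joint would pass 70% of its speed; a pose out of reach is approached as far as the arm can. A call with a gripper value outside its range is refused whole. The fingers move at their own pace and stop on an object; the grip force is fixed at half the most. Time passes only in rows, so rows that repeat a pose let the fingers close. It gives the time, the measured TCP pose, the force and the opening at its end, in the units of the state.
- ctrl.read_state(): the state, without advancing time (a new reading comes with each control period).
- get_image(name): name is "side" or "top" or "wrist"; returns a dict with "frame" (420x560x3 uint8, red, green, blue), "fovy" (degrees; the focal length in pixels is half the picture's height over the tangent of half this angle, whatever the lens; pixels are square), "cx", "cy" (the principal point, pixels), "R" (3x3) and "t" (3): a world point X has camera coordinates R X + t. Camera axes: x right, y down, z forward; pixel columns grow to the right and rows downward; lengths in mm; the calibration is good to about 2 mm. A picture is of the moment at which its call begins. There is no depth.
- ctrl.finish_job(): hands the job in, once; it reports no verdict.
The state is a dict: "clock": time; "qpos": joint angles; "qd": joint speeds; "tau": joint torques, N m; "eef_pos": TCP position; "tool_rot": TCP orientation; "force": force on the tool from outside, world axes, zero at the start; "torque": the same for the moment, N m; "width": finger opening in mm.
Only numpy, scipy, OpenCV 4.12 (cv2) and the standard library are available. Lean on these libraries where they do the work, as an engineer would, in place of code of your own. Each camera call takes 0.05 s, during which the arm holds its last target.

## Task

Press the orange spring bar of the sowing station down with a finger and keep it held down while you push the pot carriage (by the blue lug that reaches over the bar) past the catch, all the way home to the green end stop. Then let the bar spring fully back up, so that the catch locks the carriage in. Only press and push: do not lift or tip the carriage, and leave the other loose things where they are.

Things in the scene. Friction and masses are not known exactly. Their poses are not given: they have to be found in the camera images.
- station: Fixed plywood sowing station, 154 mm (x) by 440 mm (y) by 22 mm; origin on the table surface, z up. The carriage slides home along its +y axis, on the deck 22 mm above the table, in a channel centred on station x = -20 mm between two aluminium rails whose tops are 32 mm above the table.
- carriage: Loose grey carriage with six small fibre pots fixed on it, 64 mm (x) by 130 mm (y), 61 mm to the pot rims, lug 68 mm high, about 0.55 kg; origin under its centre, +y forward like the station's. Hollow below, with front and rear cross walls that each run into the catch, so the bar must stay down until all of it has passed. It starts at station y -55 to -15 mm; against the end stop it is at 142 mm.
- lug (a point): Centre of the overhanging part of the flat rear face of the blue push lug, flush with the carriage's rear, 65 mm behind its centre. The lug sticks out to +x over the whole width of the bar: 10 mm thick (y), from 62 to 90 mm above the table, 6 mm above the bar when that is up. A finger standing on the bar behind (-y of) the lug pushes it forward with its side.
- bar_top (a point): Centre of the top of the orange press bar beside the channel (+x side): 28 mm wide (station x), 255 mm long (station y = -165 to 90 mm). Its top is 56 mm above the table when up, 40 mm when fully pressed; this point moves with it. It may be pressed anywhere along its length and a fingertip slides easily along it.
- catch_top (a point): Centre of the top of the orange catch tooth in the channel, one piece with the press bar: 44 mm (x) by 12 mm (station y = 60 to 72 mm), 12 mm above the deck when up. When the carriage is home and the bar is up, it stands 5 mm behind the carriage's rear face.
- home_stop (a point): Centre of the carriage-side face of the green end stop across the end of the channel, at station y = 207 mm; the block's top is 56 mm above the table.
- press_bar (a joint): Travel of the spring bar and its catch, straight down: 0 = up (catch raised), 0.016 m = fully down. The carriage's cross walls clear the catch from about 0.010 m. The spring pushes back with 4 N when up and 8 N when fully down.
- fibre_pot_rim (a point): Bystander: centre of the mouth of a loose brown fibre pot, 60 mm wide and 55 mm high, standing on the table on the bar side of the station.
- seed_jar: Bystander: loose amber jar, 42 mm wide and 65 mm high, beyond the end stop; origin under its centre.
- marker: Bystander: loose yellow marker pen lying on the table on the bar side of the station, 130 mm long and 17 mm high; origin under its middle.
- clay_pot: Bystander: loose terracotta pot foot, 36 mm wide and 28 mm high, on the table on the channel side of the station; origin under its centre.
- seed_carton: Bystander: loose upright seed carton, 75 by 32 by 120 mm high, at the right of the station beside the black soaking tray; origin under its centre.
- mist_bottle: Bystander: loose green bottle, 64 mm wide and 170 mm high, at the left of the table; origin under its centre.

How it is judged (in metres and radians):
On the way, in this order (a step that is already met when the one before it is completed fails the run):
1. a finger presses the spring bar down while the carriage is still short of the catch (value of joint press_bar above 0.009 m and contact force between the fingers and press_bar above 1 N and y of carriage in the frame of station below 0.005 m), for 0.1 s.
2. with the bar held down by a finger, the carriage passes over the catch (value of joint press_bar above 0.007 m and contact force between the fingers and press_bar above 0.5 N and y of carriage in the frame of station between 0.03 and 0.125 m), for 0.1 s.
At the end, for the whole second after the job is handed in: The carriage rests flat in its channel against the end stop or within about 5 mm of it (station y 136 to 146 mm), at rest, and the spring bar is back up (within 2 mm), so that the catch stands behind the carriage (y of carriage in the frame of station between 0.136 and 0.146 m and x of carriage in the frame of station between -0.026 and -0.014 m and height (world z) of carriage below 0.026 m and angle between carriage's own z axis and vertical below 0.06 rad and linear speed of carriage below 0.01 m/s and value of joint press_bar below 0.002 m); the robot touches nothing.
It fails at once if the carriage is lifted or tipped (height (world z) of carriage above 0.034 m or angle between carriage's own z axis and vertical above 0.2 rad).
It fails at once if a bystander is pushed or lifted more than 25 mm from its place (distance of any of fibre_pot_rim, seed_jar, marker, clay_pot, seed_carton, mist_bottle from where it was at the start of the episode above 0.025 m).
It also fails if it takes over 35 s, if anything falls off the work surface, if the arm or the gripper's body presses on something with over 40 N, if the wrist force passes 120 N, or if a joint passes its speed limit or range.

## Working session

There is one attempt and no reset: what is moved stays moved. The work goes in short steps, Python scripts to look and compute and a tool call to move; the robot and the scene stay as the last step left them, time stands still between calls to the robot, and variables do not carry over. Pictures are saved under pics/ and viewed, and the job is handed in when it is done.

Besides the shell and the picture viewer there is one more tool, called as name(argument=value, ...), one argument or row to a line, values as JSON. arm_command: Moves the arm, as the interface text tells. Its arguments: {"type":"object","properties":{"plan":{"type":"array","items":{"type":"object","properties":{"rx":{"type":"number"},"ry":{"type":"number"},"rz":{"type":"number"},"x":{"type":"number"},"y":{"type":"number"},"z":{"type":"number"},"jaw":{"type":"number"}}}}},"required":["plan"]}

```bash
ls && mkdir -p pics
python3 - <<'E'
from cell import ctrl, get_image
import cv2, numpy as np
s=ctrl.read_state()
for k,v in s.items(): print(k, np.round(v,3))
for n in ["side","top","wrist"]:
    im=get_image(n)
    cv2.imwrite(f"pics/{n}0.png", im["frame"][:,:,::-1])
    print(n, im["fovy"], im["cx"], im["cy"], np.round(im["R"],4).tolist(), np.round(im["t"],2).tolist(), [k for k in im])
E
```

```text
pics
clock 0.0
qpos [-1.238  0.629  0.038  1.518 -0.027  0.996 -0.02 ]
qd [ 0.001 -0.001 -0.001 -0.    -0.002  0.001 -0.   ]
tau [-1.0000e-03 -5.6340e+01  1.2260e+00 -1.9345e+01  1.1000e-02  1.1000e-02
 -0.0000e+00]
eef_pos [252.105 598.423 230.399]
tool_rot [-3.14  -0.     2.743]
force [ 0.245  0.146 -0.009]
torque [0.034 0.014 0.006]
width 85.574
side 51.10890947845025 274.07365946950137 211.28763566850267 [[0.6945, -0.7192, 0.0187], [-0.3873, -0.3956, -0.8328], [0.6064, 0.5711, -0.5533]] [-372.36, 311.08, 986.72] ['frame', 'fovy', 'cx', 'cy', 'R', 't']
top 55.05300381575744 281.34619532159587 210.6049963498901 [[-0.0217, -0.9997, 0.0066], [-0.9972, 0.0212, -0.0717], [0.0715, -0.0082, -0.9974]] [32.4, 585.0, 1230.76] ['frame', 'fovy', 'cx', 'cy', 'R', 't']
wrist 67.52699617524844 280.5594619299256 204.22035281272437 [[0.3884, 0.9215, -0.0015], [0.8903, -0.3748, 0.2588], [0.2379, -0.1019, -0.9659]] [-649.53, -34.04, 378.2] ['frame', 'fovy', 'cx', 'cy', 'R', 't']
```

View pics/side0.png

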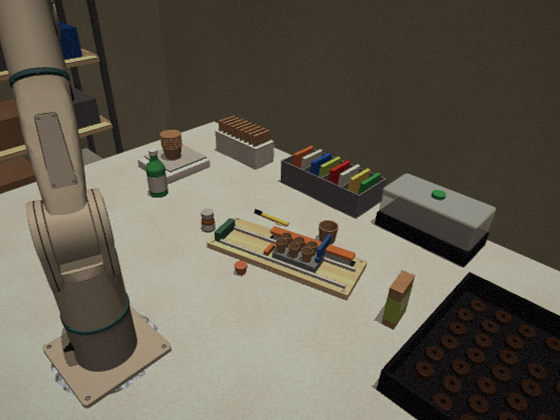

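View pics/top0.png

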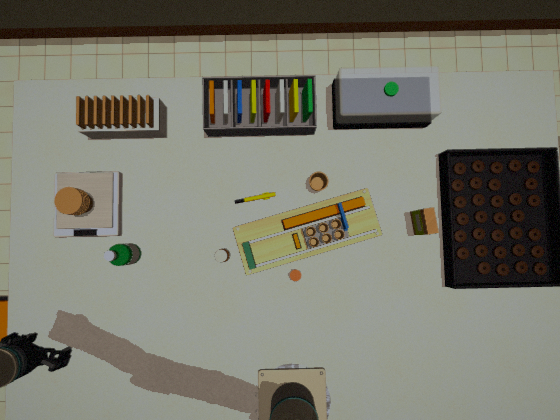

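View pics/wrist0.png

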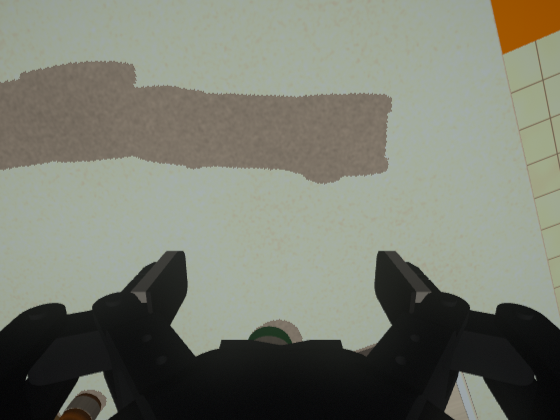

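The side and top views show the station near the middle of the table. In the top view, the green stop is at about (249,255), the orange bar runs from (283,222) to (363,202), and the blue lug is at (343,217). The gripper is far to the left. Next I'll measure these by colour.

```bash
cat > h.py <<'E'
from cell import ctrl, get_image
import cv2, numpy as np
def ray(im,u,v):
    f=im["frame"].shape[0]/2/np.tan(np.radians(im["fovy"])/2)
    R=np.array(im["R"]);t=np.array(im["t"])
    d=R.T@np.array([(u-im["cx"])/f,(v-im["cy"])/f,1.0]); o=-R.T@t
    return o,d
def onz(im,u,v,z):
    o,d=ray(im,u,v); return o+d*(z-o[2])/d[2]
def proj(im,X):
    f=im["frame"].shape[0]/2/np.tan(np.radians(im["fovy"])/2)
    c=np.array(im["R"])@np.asarray(X,float)+np.array(im["t"])
    return np.array([im["cx"]+f*c[0]/c[2], im["cy"]+f*c[1]/c[2]])
def mask(im,lo,hi):
    hsv=cv2.cvtColor(im["frame"],cv2.COLOR_RGB2HSV)
    return cv2.inRange(hsv,np.array(lo),np.array(hi))
def blobs(m,amin=20):
    cs,_=cv2.findContours(m,cv2.RETR_EXTERNAL,cv2.CHAIN_APPROX_NONE)
    return sorted([c for c in cs if cv2.contourArea(c)>amin],key=cv2.contourArea,reverse=True)
E
python3 - <<'E'
from h import *
im=get_image("top")
fr=im["frame"]
crop=fr[170:300,200:440]
cv2.imwrite("pics/topcrop.png",cv2.resize(crop,None,fx=3.3,fy=3.3,interpolation=cv2.INTER_CUBIC)[:,:,::-1])
hsv=cv2.cvtColor(fr,cv2.COLOR_RGB2HSV)
for n,(u,v) in dict(bar=(310,218),lug=(343,217),stop=(249,255),ply=(290,255),catch=(297,241),bar2=(355,205)).items(): print(n,fr[v,u],hsv[v,u])
E
```

```text
bar [158 102   0] [ 19 255 158]
lug [ 36  85 137] [105 188 137]
stop [ 54 100  72] [ 72 117 100]
ply [154 156 155] [ 75   3 156]
catch [158 105   0] [ 20 255 158]
bar2 [157  97   0] [ 19 255 157]
```

View pics/topcrop.png

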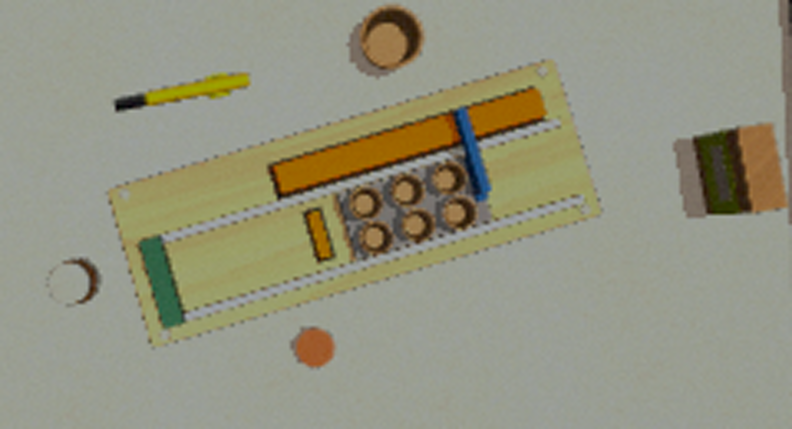

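Run:
```python
from h import *
im=get_image("top")
roi=np.zeros(im["frame"].shape[:2],np.uint8); roi[180:290,225:390]=255
for n,lo,hi,z in [("orange",(12,200,90),(24,255,255),56),("blue",(98,120,60),(115,255,255),90),("green",(60,70,50),(85,255,200),56),("ply",(19,50,140),(32,160,255),22)]:
    m=mask(im,lo,hi)&roi
    for c in blobs(m,15)[:4]:
        r=cv2.minAreaRect(c); b=cv2.boxPoints(r)
        P=np.array([onz(im,*p,z)[:2] for p in b])
        print(n,cv2.contourArea(c),np.round(r[0],1),np.round(b,1).tolist()); print("   ",np.round(P,1).tolist(), "c",np.round(P.mean(0),1), "sides",np.round(np.linalg.norm(P[1]-P[0]),1),np.round(np.linalg.norm(P[2]-P[1]),1))
```

```text
orange 448.0 [310.6 216. ] [[282.29998779296875, 219.6999969482422], [336.29998779296875, 203.6999969482422], [338.8999938964844, 212.3000030517578], [284.8999938964844, 228.3000030517578]]
    [[555.7, 17.8], [600.6, -146.6], [574.1, -153.5], [529.3, 10.7]] c [564.9 -67.9] sides 170.4 27.4
orange 171.5 [353.2 203.4] [[341.29998779296875, 202.1999969482422], [362.6000061035156, 196.10000610351562], [365.1000061035156, 204.6999969482422], [343.79998779296875, 210.8000030517578]]
    [[604.7, -161.9], [621.8, -227.0], [595.6, -233.5], [578.5, -168.5]] c [ 600.2 -197.8] sides 67.3 27.0
orange 38.0 [296.3 240.6] [[292.5, 234.39999389648438], [296.1000061035156, 233.39999389648438], [300.1000061035156, 246.6999969482422], [296.5, 247.6999969482422]]
    [[510.5, -11.9], [513.5, -22.8], [473.4, -33.8], [470.4, -23.0]] c [491.9 -22.9] sides 11.2 41.6
blue 63.5 [343.  216.4] [[337.6000061035156, 203.3000030517578], [341.79998779296875, 202.3000030517578], [348.29998779296875, 229.39999389648438], [344.1000061035156, 230.5]]
    [[598.5, -145.5], [601.2, -157.9], [521.2, -174.4], [518.5, -162
[... 427 characters left out ...]
, [245.89999389648438, 274.8999938964844]]
    [[537.8, 174.0], [653.7, -252.5], [503.7, -290.6], [390.1, 132.8]] c [521.3 -59.1] sides 442.0 154.7
ply 852.5 [278.  246.1] [[249.60000610351562, 242.89999389648438], [300.1000061035156, 228.10000610351562], [306.29998779296875, 249.3000030517578], [255.8000030517578, 264.20001220703125]]
    [[487.6, 120.0], [530.0, -37.0], [464.2, -54.6], [422.2, 101.9]] c [476.   32.6] sides 162.6 68.1
ply 25.0 [253.8 270.3] [[244.5, 270.1000061035156], [261.8999938964844, 265.79998779296875], [263.1000061035156, 270.5], [245.6999969482422, 274.79998779296875]]
    [[404.8, 136.8], [416.9, 83.1], [402.5, 79.8], [390.4, 133.4]] c [403.6 108.3] sides 55.0 14.8
```

The top view gives a station yaw of about 0.2645 rad. Bar centre to stop face measures 244.4 mm, against 244.5 in the spec. I'll check the derived station frame in the side view and locate the lug and bystanders.

```bash
cat >> h.py <<'E'
TH=0.2645; EX=np.array([np.cos(TH),np.sin(TH),0]); EY=np.array([-np.sin(TH),np.cos(TH),0]); O=np.array([527.2,-82.3,0])
def st(x,y,z): return O+EX*x+EY*y+np.array([0,0,z])
def tost(P): d=np.asarray(P,float)-O; return np.array([d@EX,d@EY,d[2]])
E
python3 - <<'E'
from h import *
for n in ["side","top"]:
    im=get_image(n); k=2 if n=="side" else 3
    u0,v0,u1,v1=(190,180,400,310) if n=="side" else (200,170,400,290)
    k=3.5
    fr=cv2.resize(im["frame"][v0:v1,u0:u1],None,fx=k,fy=k,interpolation=cv2.INTER_CUBIC)[:,:,::-1].copy()
    def pl(pts,col):
        q=np.array([(proj(im,p)-[u0,v0]+0.5)*k for p in pts]).round().astype(int)
        cv2.polylines(fr,[q.reshape(-1,1,2)],True,col,1)
    pl([st(26,-165,56),st(54,-165,56),st(54,90,56),st(26,90,56)],(255,0,255))
    pl([st(-42,60,34),st(2,60,34),st(2,72,34),st(-42,72,34)],(255,0,255))
    pl([st(-58,207,56),st(18,207,56),st(18,207,22),st(-58,207,22)],(0,0,255))
    cy=-23.4
    pl([st(54,cy-65,62),st(54,cy-65,90),st(12,cy-65,90),st(12,cy-65,62)],(255,255,0))
    cv2.imwrite(f"pics/{n}_ov.png",fr)
im=get_image("top")
for n,u,v,z in [("pot",317,181,55),("jar",221,255,65),("marker",255,198,10),("clay",295,275,28),("carton",425,221,120),("bottle",112,257,170)]:
    P=onz(im,u,v,z); print(n,np.round(P,0),np.round(tost(P),0))
E
```

```text
pot [671. -90.  55.] [137. -45.  55.]
jar [454. 202.  65.] [  4. 294.  65.]
marker [628. 102.  10.] [145. 151.  10.]
clay [387. -18.  28.] [-118.   99.   28.]
carton [ 540. -390.  120.] [ -68. -300.  120.]
bottle [459. 482. 170.] [ 81. 562. 170.]
```

View pics/side_ov.png

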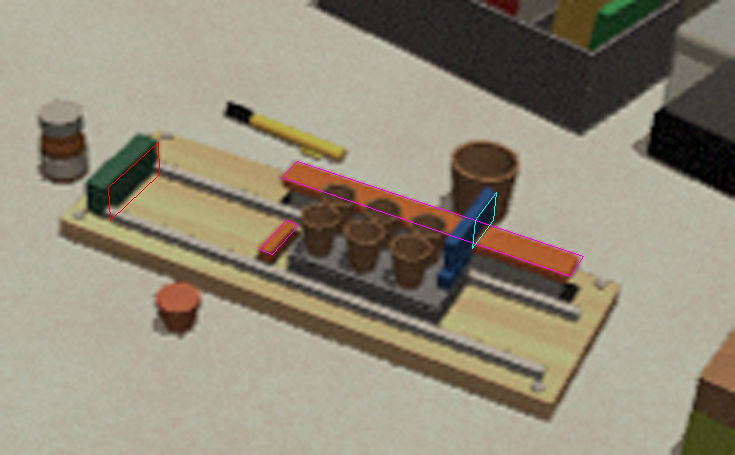

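View pics/top_ov.png

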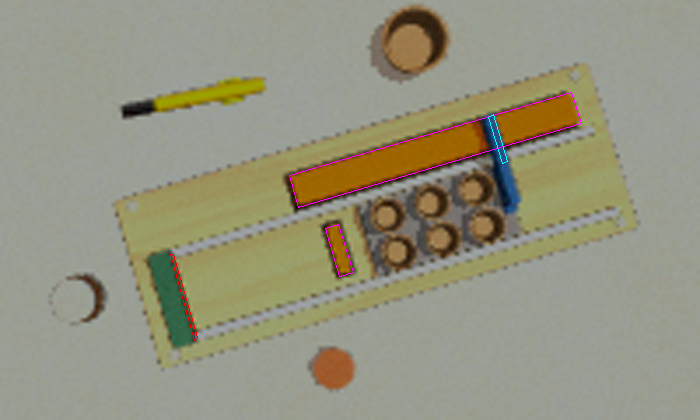

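The overlay matches the bar, catch and stop in both views to within about 2 mm. The lug's rear face is at station y of about −87, so the carriage is at about −23. Next I'll work out the transit in tool axes.

```bash
cat >> h.py <<'E'
from scipy.spatial.transform import Rotation as Ro
def delta(target, yaw):
    s=ctrl.read_state(); R=Ro.from_euler("xyz",s["tool_rot"]).as_matrix()
    d=R.T@(np.asarray(target)-s["eef_pos"])/10
    Rt=(Ro.from_euler("z",yaw)*Ro.from_euler("x",np.pi)).as_matrix()
    rv=Ro.from_matrix(R.T@Rt).as_rotvec()
    return np.round(d,2), np.round(rv,3)
YAW=np.pi/2+TH
E
python3 - <<'E'
from h import *
T=st(40,-125,130); print(T, delta([430,220,230],YAW), delta([T[0],T[1],200],YAW), delta(T,YAW))
print(YAW)
E
```

```text
[ 598.48726954 -192.49584929  130.        ] (array([-31.09, -28.02,   0.12]), array([-0.   ,  0.   ,  0.907])) (array([-62.63, -59.49,   3.13]), array([-0.   ,  0.   ,  0.907])) (array([-62.63, -59.48,  10.13]), array([-0.   ,  0.   ,  0.907]))
1.8352963267948965
```

arm_command(
  plan=[
    {"x": -1, "y": -0.9, "z": 0, "rz": 0.04, "jaw": 0},
    {"x": -3, "y": -2.7, "z": 0, "rz": 0.1, "jaw": 0},
    {"x": -6, "y": -5.4, "z": 0, "rz": 0.18, "jaw": 0},
    {"x": -9, "y": -8.1, "z": 0, "rz": 0.27, "jaw": 0},
    {"x": -12, "y": -10.8, "z": 0, "rz": 0.36, "jaw": 0},
    {"x": -15, "y": -13.5, "z": 0, "rz": 0.45, "jaw": 0},
    {"x": -18, "y": -16.3, "z": 0, "rz": 0.54, "jaw": 0},
    {"x": -21, "y": -19, "z": 0, "rz": 0.63, "jaw": 0},
    {"x": -24, "y": -21.8, "z": 0, "rz": 0.72, "jaw": 0},
    {"x": -27, "y": -24.6, "z": 0, "rz": 0.8, "jaw": 0},
  ],
)

```text
validation failed for argument at $.pl...
```

Run:
```python
from h import *
s=ctrl.read_state(); print({k:np.round(v,2) for k,v in s.items()})
T=st(40,-125,150); print(T, delta(T,YAW))
```

```text
{'clock': np.float64(0.4), 'qpos': array([-1.24,  0.63,  0.04,  1.52, -0.03,  1.  , -0.02]), 'qd': array([ 0., -0., -0., -0., -0., -0.,  0.]), 'tau': array([-0.000e+00, -5.627e+01,  1.220e+00, -1.935e+01,  1.000e-02,
        0.000e+00,  0.000e+00]), 'eef_pos': array([252.33, 598.93, 231.15]), 'tool_rot': array([-3.14, -0.  ,  2.74]), 'force': array([0.14, 0.85, 1.23]), 'torque': array([ 0.  , -0.01,  0.04]), 'width': np.float64(85.56)}
[ 598.48726954 -192.49584929  150.        ] (array([-62.63, -59.49,   8.13]), array([-0.   ,  0.   ,  0.907]))
```

The call was refused, probably because each row needs all seven numbers. I'll resend with `rx` and `ry` included.

arm_command(
  plan=[
    {"rx": 0, "ry": 0, "rz": 0.04, "x": -1, "y": -0.9, "z": 0, "jaw": 0},
    {"rx": 0, "ry": 0, "rz": 0.1, "x": -3, "y": -2.7, "z": 0, "jaw": 0},
    {"rx": 0, "ry": 0, "rz": 0.18, "x": -6, "y": -5.4, "z": 0, "jaw": 0},
    {"rx": 0, "ry": 0, "rz": 0.27, "x": -9, "y": -8.1, "z": 0, "jaw": 0},
    {"rx": 0, "ry": 0, "rz": 0.36, "x": -12, "y": -10.8, "z": 0, "jaw": 0},
    {"rx": 0, "ry": 0, "rz": 0.45, "x": -15, "y": -13.5, "z": 0, "jaw": 0},
    {"rx": 0, "ry": 0, "rz": 0.54, "x": -18, "y": -16.3, "z": 0, "jaw": 0},
    {"rx": 0, "ry": 0, "rz": 0.63, "x": -21, "y": -19, "z": 0, "jaw": 0},
    {"rx": 0, "ry": 0, "rz": 0.72, "x": -24, "y": -21.8, "z": 0, "jaw": 0},
    {"rx": 0, "ry": 0, "rz": 0.8, "x": -27, "y": -24.6, "z": 0, "jaw": 0},
  ],
)

```text
clock: 1.23
eef_pos: [406.2, 265.7, 231.6]
tool_rot: [3.141, -0.0, 1.939]
force: [0.8, 0.6, -0.0]
width: 0.1
```

Run:
```python
from h import *
s=ctrl.read_state(); print({k:np.round(v,2) for k,v in s.items()})
T=st(40,-125,150); print(T, delta(T,YAW))
```

```text
{'clock': np.float64(1.23), 'qpos': array([-0.84,  0.41,  0.28,  1.97, -0.15,  0.79, -0.1 ]), 'qd': array([ 0.74, -0.1 ,  0.32,  0.23, -0.15, -0.1 ,  0.21]), 'tau': array([ -4.55, -40.33,   1.73, -15.54,   0.1 ,   0.33,  -0.32]), 'eef_pos': array([406.17, 265.73, 231.58]), 'tool_rot': array([ 3.14, -0.  ,  1.94]), 'force': array([ 0.81,  0.59, -0.02]), 'torque': array([ 0.04, -0.03,  0.04]), 'width': np.float64(0.14)}
[ 598.48726954 -192.49584929  150.        ] (array([-49.67,   1.45,   8.15]), array([ 0.001, -0.   ,  0.104]))
```

arm_command(
  plan=[
    {"rx": 0, "ry": 0, "rz": 0.02, "x": -3.5, "y": 0.1, "z": 0, "jaw": 0},
    {"rx": 0, "ry": 0, "rz": 0.04, "x": -7.3, "y": 0.2, "z": 0, "jaw": 0},
    {"rx": 0, "ry": 0, "rz": 0.06, "x": -11.1, "y": 0.3, "z": 0, "jaw": 0},
    {"rx": 0, "ry": 0, "rz": 0.08, "x": -14.9, "y": 0.4, "z": 0, "jaw": 0},
    {"rx": 0, "ry": 0, "rz": 0.1, "x": -18.7, "y": 0.5, "z": 0, "jaw": 0},
    {"rx": 0, "ry": 0, "rz": 0.104, "x": -22.5, "y": 0.6, "z": 0, "jaw": 0},
    {"rx": 0, "ry": 0, "rz": 0.104, "x": -26.3, "y": 0.8, "z": 0, "jaw": 0},
    {"rx": 0, "ry": 0, "rz": 0.104, "x": -30, "y": 0.9, "z": 0.5, "jaw": 0},
    {"rx": 0, "ry": 0, "rz": 0.104, "x": -33.5, "y": 1, "z": 1, "jaw": 0},
    {"rx": 0, "ry": 0, "rz": 0.104, "x": -37, "y": 1.1, "z": 2, "jaw": 0},
  ],
)

```text
clock: 2.07
eef_pos: [550.8, -77.5, 212.3]
tool_rot: [3.139, 0.0, 1.835]
force: [1.5, 2.0, 0.0]
width: -0.2
```

Run:
```python
from h import *
s=ctrl.read_state(); print({k:np.round(v,2) for k,v in s.items() if k in("clock","qpos","eef_pos","tool_rot","force")})
T=st(40,-125,110); print(T, delta(T,YAW))
```

```text
{'clock': np.float64(2.07), 'qpos': array([-0.12,  0.53,  0.31,  1.81, -0.22,  0.83,  0.57]), 'eef_pos': array([550.82, -77.49, 212.27]), 'tool_rot': array([3.14, 0.  , 1.83]), 'force': array([1.47, 1.97, 0.03])}
[ 598.48726954 -192.49584929  110.        ] (array([-12.34,   1.57,  10.24]), array([ 0.003,  0.   , -0.001]))
```

arm_command(
  plan=[
    {"rx": 0.003, "ry": 0, "rz": 0, "x": -3, "y": 0.4, "z": 0.5, "jaw": 0},
    {"rx": 0.003, "ry": 0, "rz": 0, "x": -6, "y": 0.8, "z": 1.5, "jaw": 0},
    {"rx": 0.003, "ry": 0, "rz": 0, "x": -9, "y": 1.2, "z": 3, "jaw": 0},
    {"rx": 0.003, "ry": 0, "rz": 0, "x": -11.3, "y": 1.5, "z": 5, "jaw": 0},
    {"rx": 0.003, "ry": 0, "rz": 0, "x": -12.3, "y": 1.6, "z": 7, "jaw": 0},
    {"rx": 0.003, "ry": 0, "rz": 0, "x": -12.3, "y": 1.6, "z": 9, "jaw": 0},
    {"rx": 0.003, "ry": 0, "rz": 0, "x": -12.3, "y": 1.6, "z": 10.2, "jaw": 0},
    {"rx": 0.003, "ry": 0, "rz": 0, "x": -12.3, "y": 1.6, "z": 10.2, "jaw": 0},
    {"rx": 0.003, "ry": 0, "rz": 0, "x": -12.3, "y": 1.6, "z": 10.2, "jaw": 0},
  ],
)

```text
clock: 2.82
eef_pos: [598.5, -191.2, 110.2]
tool_rot: [-3.141, -0.001, 1.835]
force: [0.5, 0.1, 0.1]
width: -0.0
```

Run:
```python
from h import *
s=ctrl.read_state(); print({k:np.round(v,2) for k,v in s.items() if k in("clock","qpos","eef_pos","tool_rot","force")})
T=st(40,-125,60); print(tost(s["eef_pos"]), delta(T,YAW))
im=get_image("side"); cv2.imwrite("pics/s2.png",cv2.resize(im["frame"][120:310,190:420],None,fx=3,fy=3,interpolation=cv2.INTER_CUBIC)[:,:,::-1])
im=get_image("wrist"); cv2.imwrite("pics/w2.png",im["frame"][:,:,::-1])
```

```text
{'clock': np.float64(2.82), 'qpos': array([ 0.11,  0.76,  0.26,  1.69, -0.27,  0.73,  0.76]), 'eef_pos': array([ 598.48, -191.21,  110.17]), 'tool_rot': array([-3.14, -0.  ,  1.84]), 'force': array([0.51, 0.08, 0.15])}
[  40.32833471 -123.75977588  110.17437994] (array([-0.13, -0.03,  5.02]), array([-0.001, -0.001,  0.   ]))
```

View pics/s2.png

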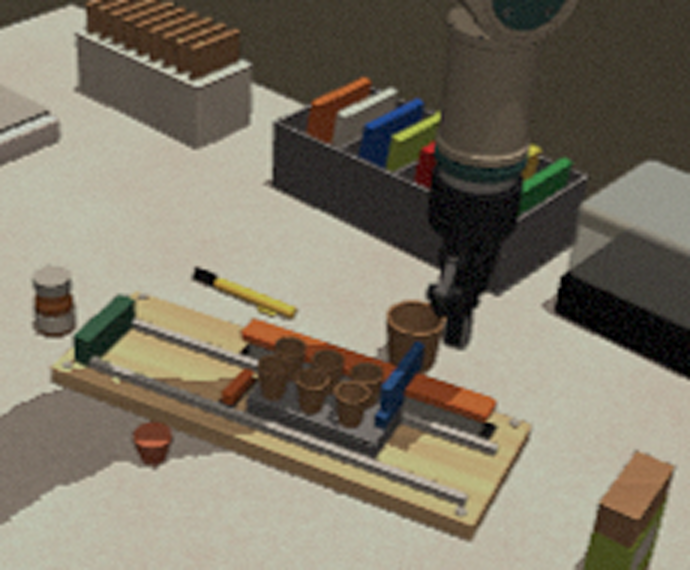

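View pics/w2.png

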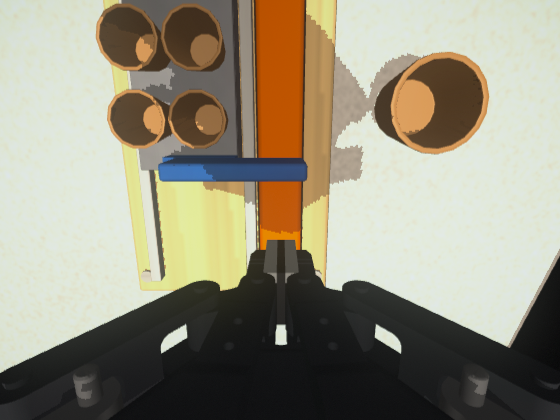

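The side view shows the closed fingers above the bar behind the lug. In the wrist view they are centred on the bar (fingertip column 281, bar columns 256–302), with the lug ahead at rows 158–181. I'll descend to just above the bar and then press.

arm_command(
  plan=[
    {"rx": 0, "ry": 0, "rz": 0, "x": 0, "y": 0, "z": 1, "jaw": 0},
    {"rx": 0, "ry": 0, "rz": 0, "x": 0, "y": 0, "z": 2.2, "jaw": 0},
    {"rx": 0, "ry": 0, "rz": 0, "x": 0, "y": 0, "z": 3.4, "jaw": 0},
    {"rx": 0, "ry": 0, "rz": 0, "x": 0, "y": 0, "z": 4.4, "jaw": 0},
    {"rx": 0, "ry": 0, "rz": 0, "x": 0, "y": 0, "z": 5, "jaw": 0},
    {"rx": 0, "ry": 0, "rz": 0, "x": 0, "y": 0, "z": 5.5, "jaw": 0},
    {"rx": 0, "ry": 0, "rz": 0, "x": 0, "y": 0, "z": 5.9, "jaw": 0},
    {"rx": 0, "ry": 0, "rz": 0, "x": 0, "y": 0, "z": 6.1, "jaw": 0},
    {"rx": 0, "ry": 0, "rz": 0, "x": 0, "y": 0, "z": 6.1, "jaw": 0},
    {"rx": 0, "ry": 0, "rz": 0, "x": 0, "y": 0, "z": 6.1, "jaw": 0},
  ],
)

```text
clock: 3.75
eef_pos: [599.8, -191.8, 51.1]
tool_rot: [3.14, 0.001, 1.835]
force: [-1.1, 0.5, 5.2]
width: -0.1
```

Run:
```python
from h import *
s=ctrl.read_state(); print({k:np.round(v,2) for k,v in s.items() if k in("clock","qpos","eef_pos","tool_rot","force","torque")})
T=st(40,-125,43); print(tost(s["eef_pos"]), delta(T,YAW))
```

```text
{'clock': np.float64(3.75), 'qpos': array([ 0.13,  0.84,  0.23,  1.72, -0.29,  0.62,  0.79]), 'eef_pos': array([ 599.76, -191.75,   51.08]), 'tool_rot': array([3.14, 0.  , 1.84]), 'force': array([-1.11,  0.53,  5.21]), 'torque': array([0.14, 0.43, 0.02])}
[  41.42431347 -124.61811533   51.077387  ] (array([-0.04, -0.14,  0.81]), array([0.002, 0.001, 0.   ]))
```

At z=51 the force is 5.2 N, which fits the spring at 5 mm of travel. I'll press on to about z=43.

arm_command(
  plan=[
    {"rx": 0, "ry": 0, "rz": 0, "x": 0, "y": -0.05, "z": 0.3, "jaw": 0},
    {"rx": 0, "ry": 0, "rz": 0, "x": 0, "y": -0.1, "z": 0.6, "jaw": 0},
    {"rx": 0, "ry": 0, "rz": 0, "x": 0, "y": -0.1, "z": 0.9, "jaw": 0},
    {"rx": 0, "ry": 0, "rz": 0, "x": 0, "y": -0.1, "z": 0.9, "jaw": 0},
    {"rx": 0, "ry": 0, "rz": 0, "x": 0, "y": -0.1, "z": 0.9, "jaw": 0},
  ],
)

```text
clock: 4.17
eef_pos: [600.0, -192.0, 43.1]
tool_rot: [3.137, 0.002, 1.836]
force: [-0.8, 1.3, 5.9]
width: -0.2
```

Run:
```python
from h import *
s=ctrl.read_state(); print({k:np.round(v,2) for k,v in s.items() if k in("clock","qpos","eef_pos","tool_rot","force","torque")})
T=st(40,-125,43); print(tost(s["eef_pos"]), delta(T,YAW))
im=get_image("side"); cv2.imwrite("pics/s3.png",cv2.resize(im["frame"][180:310,190:400],None,fx=3.5,fy=3.5,interpolation=cv2.INTER_CUBIC)[:,:,::-1])
```

```text
{'clock': np.float64(4.17), 'qpos': array([ 0.13,  0.85,  0.22,  1.72, -0.3 ,  0.6 ,  0.79]), 'eef_pos': array([ 600.03, -191.98,   43.11]), 'tool_rot': array([3.14, 0.  , 1.84]), 'force': array([-0.82,  1.28,  5.92]), 'torque': array([0.25, 0.24, 0.01])}
[  41.62633279 -124.90894002   43.10864152] (array([-0.01, -0.16,  0.01]), array([0.004, 0.002, 0.   ]))
```

View pics/s3.png

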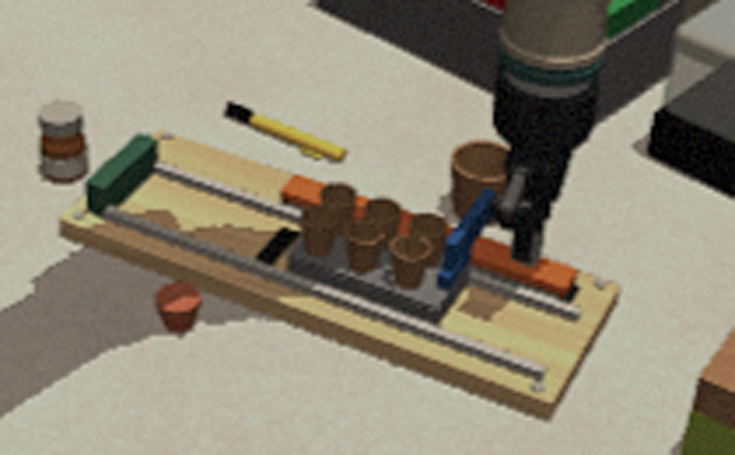

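Run:
```python
from h import *
s=ctrl.read_state(); print({k:np.round(v,2) for k,v in s.items() if k in("clock","eef_pos","tool_rot","force","torque")})
```

```text
{'clock': np.float64(4.22), 'eef_pos': array([ 600.05, -191.99,   43.21]), 'tool_rot': array([3.14, 0.  , 1.84]), 'force': array([-0.56,  1.76,  6.33]), 'torque': array([ 0.27,  0.27, -0.03])}
```

The bar is down: z is 43, the force is 6.3 N, and the catch has sunk to a dark slot at (278,246) in the side view. Now I'll push along +y, keeping a slight downward bias.

arm_command(
  plan=[
    {"rx": 0, "ry": 0, "rz": 0, "x": 0.4, "y": -0.1, "z": 0.15, "jaw": 0},
    {"rx": 0, "ry": 0, "rz": 0, "x": 1, "y": -0.15, "z": 0.15, "jaw": 0},
    {"rx": 0, "ry": 0, "rz": 0, "x": 1.6, "y": -0.15, "z": 0.15, "jaw": 0},
    {"rx": 0, "ry": 0, "rz": 0, "x": 2.1, "y": -0.15, "z": 0.15, "jaw": 0},
    {"rx": 0, "ry": 0, "rz": 0, "x": 2.5, "y": -0.15, "z": 0.15, "jaw": 0},
    {"rx": 0, "ry": 0, "rz": 0, "x": 2.8, "y": -0.15, "z": 0.15, "jaw": 0},
    {"rx": 0, "ry": 0, "rz": 0, "x": 3.2, "y": -0.15, "z": 0.15, "jaw": 0},
    {"rx": 0, "ry": 0, "rz": 0, "x": 3.6, "y": -0.15, "z": 0.15, "jaw": 0},
    {"rx": 0, "ry": 0, "rz": 0, "x": 4, "y": -0.15, "z": 0.15, "jaw": 0},
  ],
)

```text
clock: 4.97
eef_pos: [591.6, -158.0, 43.8]
tool_rot: [3.131, 0.011, 1.834]
force: [2.1, -5.6, 6.1]
width: -0.0
```

Run:
```python
from h import *
s=ctrl.read_state(); print({k:np.round(v,2) for k,v in s.items() if k in("clock","eef_pos","tool_rot","force","torque")})
f=s["force"]; print("st pos",np.round(tost(s["eef_pos"]),1),"F st",np.round([f@EX,f@EY,f[2]],2), delta(st(40,66,43),YAW))
im=get_image("side"); cv2.imwrite("pics/s4.png",cv2.resize(im["frame"][180:310,190:400],None,fx=3.5,fy=3.5,interpolation=cv2.INTER_CUBIC)[:,:,::-1])
```

```text
{'clock': np.float64(4.97), 'eef_pos': array([ 591.57, -157.97,   43.75]), 'tool_rot': array([3.13, 0.01, 1.83]), 'force': array([ 2.13, -5.6 ,  6.12]), 'torque': array([-1.13, -0.35,  0.03])}
st pos [ 42.3 -89.9  43.8] F st [ 0.6  -5.96  6.12] (array([15.59, -0.26, -0.09]), array([ 0.011,  0.011, -0.001]))
```

View pics/s4.png

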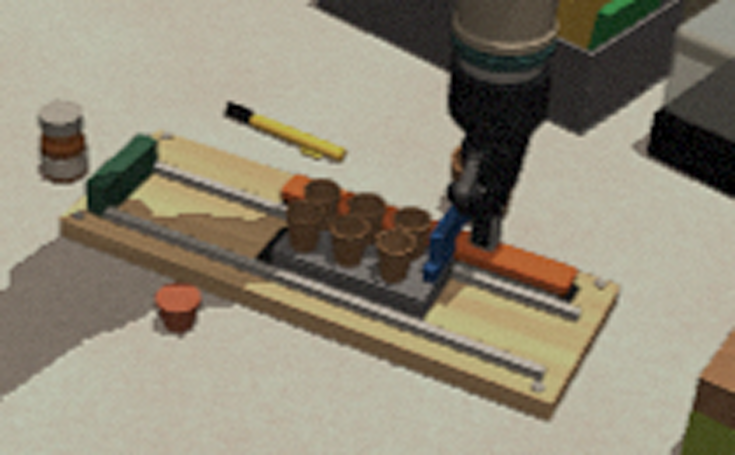

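The carriage is moving: the push force is 6 N and the downward force 6.1 N, with z at 43.8. I'll continue with a bit more downward bias and trim the sideways drift.

arm_command(
  plan=[
    {"rx": 0.01, "ry": 0.01, "rz": 0, "x": 0.8, "y": -0.2, "z": 0.25, "jaw": 0},
    {"rx": 0.01, "ry": 0.01, "rz": 0, "x": 1.4, "y": -0.25, "z": 0.25, "jaw": 0},
    {"rx": 0.01, "ry": 0.01, "rz": 0, "x": 2, "y": -0.25, "z": 0.25, "jaw": 0},
    {"rx": 0.01, "ry": 0.01, "rz": 0, "x": 2.6, "y": -0.25, "z": 0.25, "jaw": 0},
    {"rx": 0.01, "ry": 0.01, "rz": 0, "x": 3.2, "y": -0.25, "z": 0.25, "jaw": 0},
    {"rx": 0.01, "ry": 0.01, "rz": 0, "x": 3.8, "y": -0.25, "z": 0.25, "jaw": 0},
    {"rx": 0.01, "ry": 0.01, "rz": 0, "x": 4.4, "y": -0.25, "z": 0.25, "jaw": 0},
    {"rx": 0.01, "ry": 0.01, "rz": 0, "x": 5, "y": -0.25, "z": 0.25, "jaw": 0},
    {"rx": 0.01, "ry": 0.01, "rz": 0, "x": 5.5, "y": -0.25, "z": 0.25, "jaw": 0},
  ],
)

```text
clock: 5.77
eef_pos: [578.2, -108.1, 42.8]
tool_rot: [3.134, 0.007, 1.833]
force: [1.5, -6.1, 8.0]
width: -0.1
```

Run:
```python
from h import *
s=ctrl.read_state(); print({k:np.round(v,3) for k,v in s.items() if k in("clock","eef_pos","tool_rot","force","torque","width")})
f=s["force"]; print("st pos",np.round(tost(s["eef_pos"]),1),"F st",np.round([f@EX,f@EY,f[2]],2), delta(st(40,62,43),YAW))
im=get_image("side"); cv2.imwrite("pics/s5.png",cv2.resize(im["frame"][180:310,190:400],None,fx=3.5,fy=3.5,interpolation=cv2.INTER_CUBIC)[:,:,::-1])
```

```text
{'clock': np.float64(5.767), 'eef_pos': array([ 578.191, -108.132,   42.817]), 'tool_rot': array([3.134, 0.007, 1.833]), 'force': array([ 1.491, -6.148,  7.99 ]), 'torque': array([-1.318, -0.264,  0.053]), 'width': np.float64(-0.137)}
st pos [ 42.5 -38.3  42.8] F st [-0.17 -6.32  7.99] (array([10.03, -0.27, -0.09]), array([ 0.007,  0.007, -0.002]))
```

View pics/s5.png

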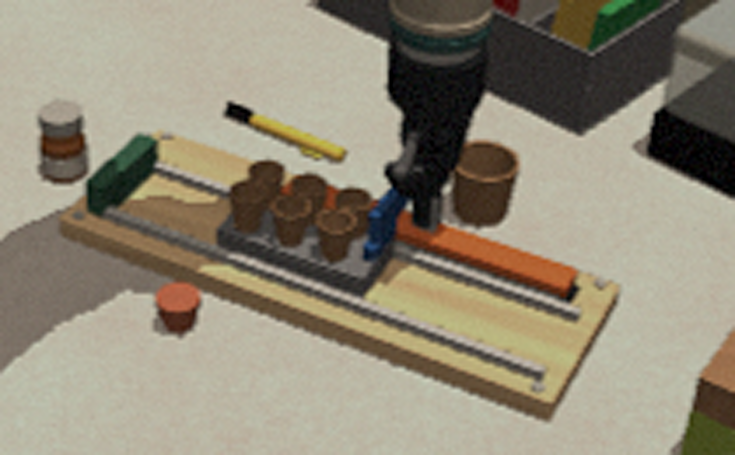

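The carriage is over the catch with the bar held down at z 42.8 and 8 N. I'll continue the push.

arm_command(
  plan=[
    {"rx": 0.007, "ry": 0.007, "rz": 0, "x": 0.9, "y": -0.3, "z": 0.2, "jaw": 0},
    {"rx": 0.007, "ry": 0.007, "rz": 0, "x": 1.5, "y": -0.35, "z": 0.2, "jaw": 0},
    {"rx": 0.007, "ry": 0.007, "rz": 0, "x": 2.1, "y": -0.4, "z": 0.2, "jaw": 0},
    {"rx": 0.007, "ry": 0.007, "rz": 0, "x": 2.7, "y": -0.4, "z": 0.2, "jaw": 0},
    {"rx": 0.007, "ry": 0.007, "rz": 0, "x": 3.3, "y": -0.4, "z": 0.2, "jaw": 0},
    {"rx": 0.007, "ry": 0.007, "rz": 0, "x": 3.9, "y": -0.4, "z": 0.2, "jaw": 0},
    {"rx": 0.007, "ry": 0.007, "rz": 0, "x": 4.5, "y": -0.4, "z": 0.2, "jaw": 0},
    {"rx": 0.007, "ry": 0.007, "rz": 0, "x": 5.1, "y": -0.4, "z": 0.2, "jaw": 0},
    {"rx": 0.007, "ry": 0.007, "rz": 0, "x": 5.7, "y": -0.4, "z": 0.2, "jaw": 0},
    {"rx": 0.007, "ry": 0.007, "rz": 0, "x": 6.3, "y": -0.4, "z": 0.2, "jaw": 0},
  ],
)

```text
clock: 6.65
eef_pos: [561.5, -50.4, 42.3]
tool_rot: [3.134, 0.005, 1.832]
force: [1.9, -6.7, 7.5]
width: -0.1
```

Run:
```python
from h import *
s=ctrl.read_state(); print({k:np.round(v,3) for k,v in s.items() if k in("clock","eef_pos","tool_rot","force","torque","width")})
f=s["force"]; print("st pos",np.round(tost(s["eef_pos"]),1),"F st",np.round([f@EX,f@EY,f[2]],2), delta(st(40,62,43),YAW))
im=get_image("side"); cv2.imwrite("pics/s6.png",cv2.resize(im["frame"][180:310,190:400],None,fx=3.5,fy=3.5,interpolation=cv2.INTER_CUBIC)[:,:,::-1])
```

```text
{'clock': np.float64(6.65), 'eef_pos': array([561.474, -50.381,  42.301]), 'tool_rot': array([3.134, 0.005, 1.832]), 'force': array([ 1.914, -6.738,  7.51 ]), 'torque': array([-1.163, -0.374,  0.074]), 'width': np.float64(-0.135)}
st pos [41.4 21.8 42.3] F st [ 0.09 -7.    7.51] (array([ 4.01, -0.16, -0.09]), array([ 0.007,  0.005, -0.003]))
```

View pics/s6.png

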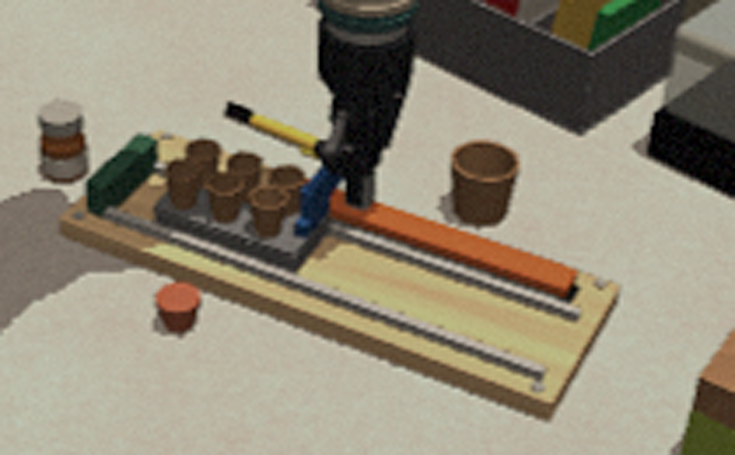

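Run:
```python
from h import *
im=get_image("top"); cv2.imwrite("pics/t6.png",cv2.resize(im["frame"][170:290,200:400],None,fx=3.5,fy=3.5,interpolation=cv2.INTER_CUBIC)[:,:,::-1])
```

```text
(no output)
```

View pics/t6.png

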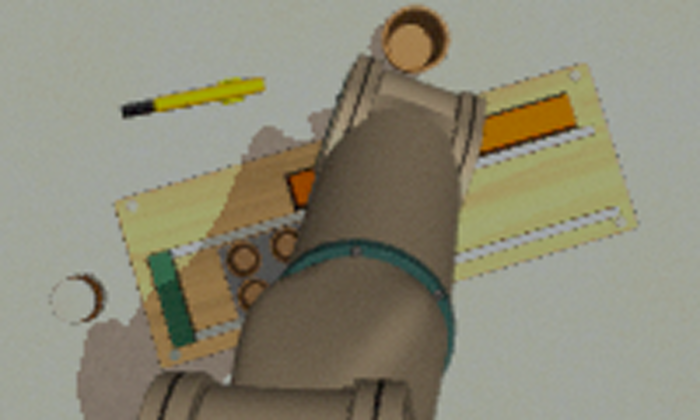

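The side view shows the carriage well past the catch slot, and the top view shows its front edge about 40 mm short of the green stop. I'll approach the stop more slowly.

arm_command(
  plan=[
    {"rx": 0.007, "ry": 0.005, "rz": 0, "x": 0.7, "y": -0.2, "z": 0.2, "jaw": 0},
    {"rx": 0.007, "ry": 0.005, "rz": 0, "x": 1.2, "y": -0.3, "z": 0.2, "jaw": 0},
    {"rx": 0.007, "ry": 0.005, "rz": 0, "x": 1.6, "y": -0.3, "z": 0.2, "jaw": 0},
    {"rx": 0.007, "ry": 0.005, "rz": 0, "x": 2, "y": -0.3, "z": 0.2, "jaw": 0},
    {"rx": 0.007, "ry": 0.005, "rz": 0, "x": 2.4, "y": -0.3, "z": 0.2, "jaw": 0},
    {"rx": 0.007, "ry": 0.005, "rz": 0, "x": 2.8, "y": -0.3, "z": 0.2, "jaw": 0},
    {"rx": 0.007, "ry": 0.005, "rz": 0, "x": 3.2, "y": -0.3, "z": 0.2, "jaw": 0},
    {"rx": 0.007, "ry": 0.005, "rz": 0, "x": 3.5, "y": -0.3, "z": 0.2, "jaw": 0},
    {"rx": 0.007, "ry": 0.005, "rz": 0, "x": 3.8, "y": -0.3, "z": 0.2, "jaw": 0},
  ],
)

```text
clock: 7.5
eef_pos: [551.5, -15.8, 41.6]
tool_rot: [3.136, 0.004, 1.832]
force: [1.5, -6.0, 7.0]
width: -0.6
```

Run:
```python
from h import *
s=ctrl.read_state(); print({k:np.round(v,3) for k,v in s.items() if k in("clock","eef_pos","tool_rot","force","torque","width")})
f=s["force"]; print("st pos",np.round(tost(s["eef_pos"]),1),"F st",np.round([f@EX,f@EY,f[2]],2), delta(st(40,62,43),YAW))
im=get_image("side"); cv2.imwrite("pics/s7.png",cv2.resize(im["frame"][180:310,190:400],None,fx=3.5,fy=3.5,interpolation=cv2.INTER_CUBIC)[:,:,::-1])
```

```text
{'clock': np.float64(7.5), 'eef_pos': array([551.476, -15.794,  41.604]), 'tool_rot': array([3.136, 0.004, 1.832]), 'force': array([ 1.483, -6.008,  6.986]), 'torque': array([-1.177, -0.259,  0.11 ]), 'width': np.float64(-0.584)}
st pos [40.8 57.8 41.6] F st [-0.14 -6.19  6.99] (array([ 0.41, -0.08, -0.14]), array([ 0.006,  0.004, -0.004]))
```

View pics/s7.png

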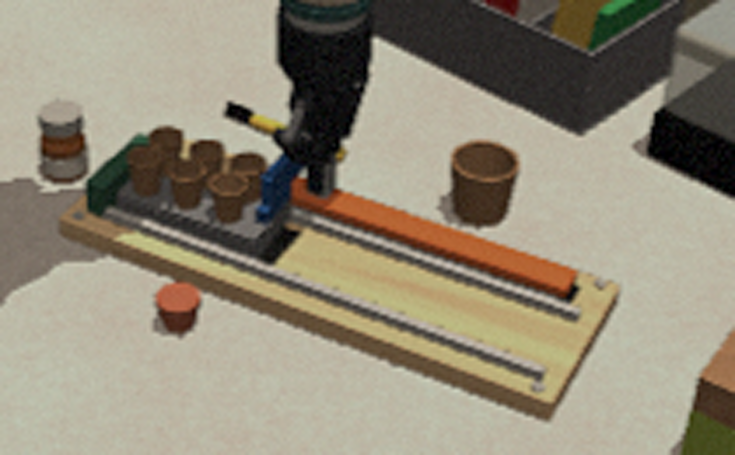

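The carriage is nearly at the stop and the force is still plain sliding at 6 N. I'll creep forward until contact shows.

arm_command(
  plan=[
    {"rx": 0.006, "ry": 0.004, "rz": 0.003, "x": 0.4, "y": -0.15, "z": 0.12, "jaw": 0},
    {"rx": 0.006, "ry": 0.004, "rz": 0.003, "x": 0.6, "y": -0.15, "z": 0.12, "jaw": 0},
    {"rx": 0.006, "ry": 0.004, "rz": 0.003, "x": 0.8, "y": -0.15, "z": 0.12, "jaw": 0},
    {"rx": 0.006, "ry": 0.004, "rz": 0.003, "x": 0.95, "y": -0.15, "z": 0.12, "jaw": 0},
    {"rx": 0.006, "ry": 0.004, "rz": 0.003, "x": 1.1, "y": -0.15, "z": 0.12, "jaw": 0},
    {"rx": 0.006, "ry": 0.004, "rz": 0.003, "x": 1.1, "y": -0.15, "z": 0.12, "jaw": 0},
  ],
)

```text
clock: 8.05
eef_pos: [550.8, -10.3, 42.1]
tool_rot: [3.135, 0.008, 1.826]
force: [1.9, -11.1, 6.2]
width: 0.1
```

Run:
```python
from h import *
s=ctrl.read_state(); print({k:np.round(v,3) for k,v in s.items() if k in("clock","eef_pos","tool_rot","force","torque","width")})
f=s["force"]; print("st pos",np.round(tost(s["eef_pos"]),1),"F st",np.round([f@EX,f@EY,f[2]],2), delta(st(40,62,43),YAW))
im=get_image("side"); cv2.imwrite("pics/s8.png",cv2.resize(im["frame"][200:270,200:300],None,fx=7,fy=7,interpolation=cv2.INTER_CUBIC)[:,:,::-1])
```

```text
{'clock': np.float64(8.05), 'eef_pos': array([550.834, -10.329,  42.135]), 'tool_rot': array([3.135, 0.008, 1.826]), 'force': array([  1.904, -11.112,   6.161]), 'torque': array([-1.852, -0.247,  0.094]), 'width': np.float64(0.138)}
st pos [41.6 63.3 42.1] F st [ -1.07 -11.22   6.16] (array([-0.13, -0.16, -0.09]), array([ 0.006,  0.008, -0.009]))
```

View pics/s8.png

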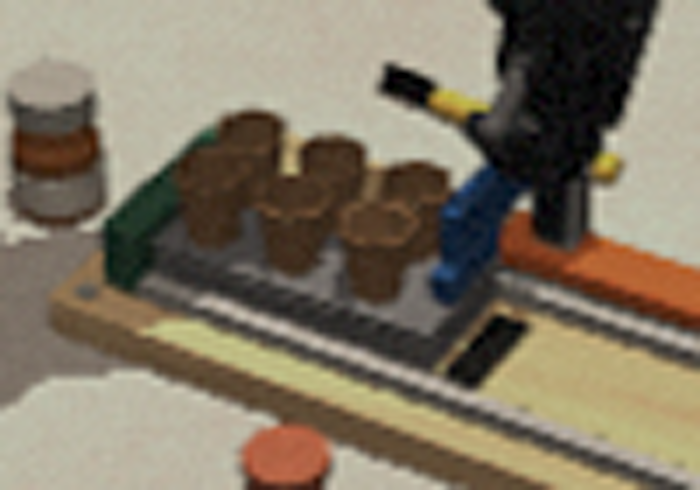

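The force rose to 11 N with almost no further travel, and the catch slot is clear behind the carriage's rear. One firmer push to confirm contact with the stop.

arm_command(
  plan=[
    {"rx": 0.006, "ry": 0.006, "rz": 0.009, "x": 0.6, "y": -0.15, "z": 0.1, "jaw": 0},
    {"rx": 0.006, "ry": 0.006, "rz": 0.009, "x": 0.8, "y": -0.15, "z": 0.1, "jaw": 0},
    {"rx": 0.006, "ry": 0.006, "rz": 0.009, "x": 0.9, "y": -0.15, "z": 0.1, "jaw": 0},
    {"rx": 0.006, "ry": 0.006, "rz": 0.009, "x": 0.9, "y": -0.15, "z": 0.1, "jaw": 0},
  ],
)

```text
clock: 8.43
eef_pos: [551.0, -10.2, 43.0]
tool_rot: [3.135, 0.013, 1.812]
force: [1.2, -15.4, 7.8]
width: -0.4
```

Run:
```python
from h import *
s=ctrl.read_state(); print({k:np.round(v,3) for k,v in s.items() if k in("clock","eef_pos","tool_rot","force","torque","width")})
f=s["force"]; print("st pos",np.round(tost(s["eef_pos"]),1),"F st",np.round([f@EX,f@EY,f[2]],2))
```

```text
{'clock': np.float64(8.433), 'eef_pos': array([550.967, -10.245,  43.003]), 'tool_rot': array([3.135, 0.013, 1.812]), 'force': array([  1.214, -15.371,   7.85 ]), 'torque': array([-2.722, -0.122,  0.122]), 'width': np.float64(-0.38)}
st pos [41.8 63.3 43. ] F st [ -2.85 -15.15   7.85]
```

Position is unchanged at 15 N, so the carriage is blocked by the stop. I'll back the finger off the lug with the bar still pressed, then lift.

arm_command(
  plan=[
    {"rx": 0.006, "ry": 0.01, "rz": -0.02, "x": 0, "y": -0.1, "z": 0.05, "jaw": 0},
    {"rx": 0.006, "ry": 0.01, "rz": -0.02, "x": -0.4, "y": -0.1, "z": 0.05, "jaw": 0},
    {"rx": 0.006, "ry": 0.01, "rz": -0.02, "x": -0.8, "y": -0.1, "z": 0.05, "jaw": 0},
    {"rx": 0.006, "ry": 0.01, "rz": -0.02, "x": -1.2, "y": -0.1, "z": 0.05, "jaw": 0},
    {"rx": 0.006, "ry": 0.01, "rz": -0.02, "x": -1.5, "y": -0.1, "z": 0.05, "jaw": 0},
    {"rx": 0.006, "ry": 0.01, "rz": -0.02, "x": -1.5, "y": -0.1, "z": 0.05, "jaw": 0},
  ],
)

```text
clock: 8.93
eef_pos: [555.3, -24.9, 43.8]
tool_rot: [3.137, 0.004, 1.831]
force: [-1.1, -0.0, 6.5]
width: 0.0
```

Run:
```python
from h import *
s=ctrl.read_state(); print({k:np.round(v,3) for k,v in s.items() if k in("clock","eef_pos","tool_rot","force","torque","width")})
f=s["force"]; print("st pos",np.round(tost(s["eef_pos"]),1),"F st",np.round([f@EX,f@EY,f[2]],2))
im=get_image("side"); cv2.imwrite("pics/s9.png",cv2.resize(im["frame"][200:270,200:300],None,fx=7,fy=7,interpolation=cv2.INTER_CUBIC)[:,:,::-1])
im=get_image("wrist"); cv2.imwrite("pics/w9.png",im["frame"][:,:,::-1])
```

```text
{'clock': np.float64(8.933), 'eef_pos': array([555.281, -24.899,  43.803]), 'tool_rot': array([3.137, 0.004, 1.831]), 'force': array([-1.079e+00, -6.000e-03,  6.455e+00]), 'torque': array([ 0.203,  0.183, -0.043]), 'width': np.float64(0.047)}
st pos [42.1 48.1 43.8] F st [-1.04  0.28  6.46]
```

View pics/s9.png

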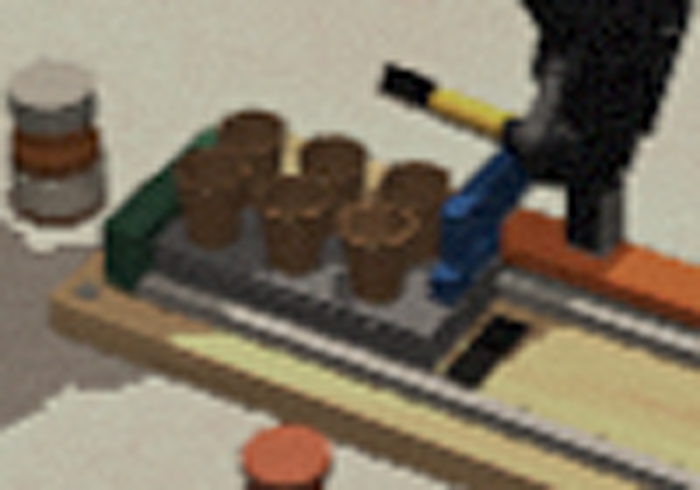

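View pics/w9.png

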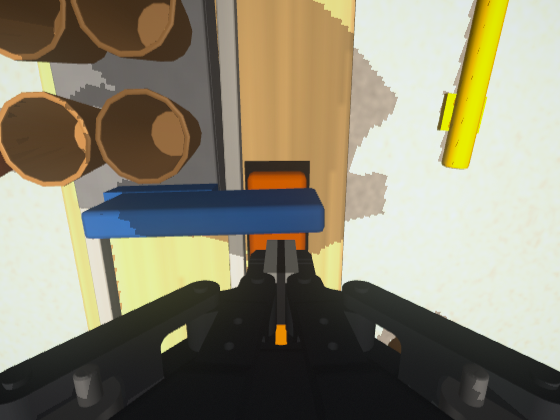

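The carriage stayed put, the push force is zero, and there is a gap between finger and lug. Next I'll let the bar rise gently and lift away.

arm_command(
  plan=[
    {"rx": 0, "ry": 0, "rz": 0, "x": 0, "y": 0, "z": -0.4, "jaw": 0},
    {"rx": 0, "ry": 0, "rz": 0, "x": 0, "y": 0, "z": -0.8, "jaw": 0},
    {"rx": 0, "ry": 0, "rz": 0, "x": 0, "y": 0, "z": -1.2, "jaw": 0},
    {"rx": 0, "ry": 0, "rz": 0, "x": 0, "y": 0, "z": -1.6, "jaw": 0},
    {"rx": 0, "ry": 0, "rz": 0, "x": 0, "y": 0, "z": -2.2, "jaw": 0},
    {"rx": 0, "ry": 0, "rz": 0, "x": 0, "y": 0, "z": -3.5, "jaw": 0},
    {"rx": 0, "ry": 0, "rz": 0, "x": 0, "y": 0, "z": -6, "jaw": 0},
    {"rx": 0, "ry": 0, "rz": 0, "x": 0, "y": 0, "z": -9, "jaw": 0},
    {"rx": 0, "ry": 0, "rz": 0, "x": -2, "y": 0, "z": -12, "jaw": 0},
    {"rx": 0, "ry": 0, "rz": 0, "x": -4, "y": 0, "z": -14, "jaw": 0},
  ],
)

```text
clock: 9.87
eef_pos: [565.9, -62.5, 186.8]
tool_rot: [3.134, 0.005, 1.834]
force: [0.2, -0.6, 0.8]
width: -0.1
```

Run:
```python
from h import *
s=ctrl.read_state(); print({k:np.round(v,3) for k,v in s.items() if k in("clock","eef_pos","tool_rot","force","torque","width")})
im=get_image("side"); 
cv2.imwrite("pics/s10.png",cv2.resize(im["frame"][190:310,200:370],None,fx=4.5,fy=4.5,interpolation=cv2.INTER_CUBIC)[:,:,::-1])
im=get_image("wrist"); cv2.imwrite("pics/w10.png",im["frame"][:,:,::-1])
```

```text
{'clock': np.float64(9.867), 'eef_pos': array([565.863, -62.457, 186.791]), 'tool_rot': array([3.134, 0.005, 1.834]), 'force': array([ 0.204, -0.618,  0.81 ]), 'torque': array([-0.03 , -0.066,  0.031]), 'width': np.float64(-0.127)}
```

View pics/s10.png

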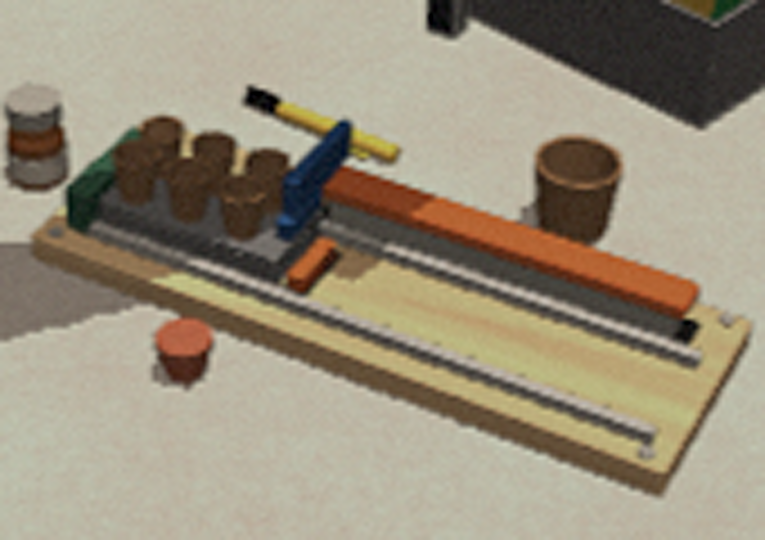

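View pics/w10.png

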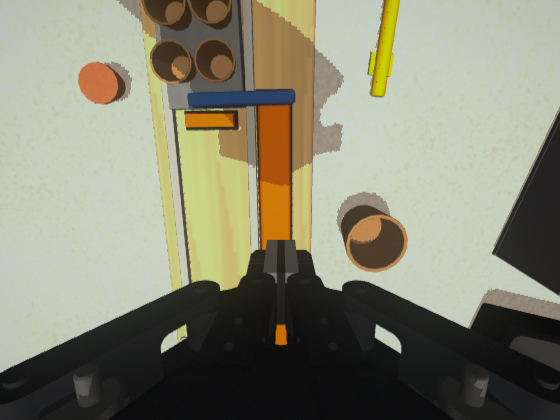

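The bar is up and the orange catch stands behind the carriage. It shows at (313,265) in the side view and (211,120) in the wrist view, with the lug at (242,98). I'll settle the arm and measure before handing in.

arm_command(
  plan=[
    {"rx": 0, "ry": 0, "rz": 0, "x": -1, "y": 0, "z": 0, "jaw": 0},
    {"rx": 0, "ry": 0, "rz": 0, "x": -1, "y": 0, "z": 0, "jaw": 0},
    {"rx": 0, "ry": 0, "rz": 0, "x": -1, "y": 0, "z": 0, "jaw": 0},
    {"rx": 0, "ry": 0, "rz": 0, "x": -1, "y": 0, "z": 0, "jaw": 0},
  ],
)

```text
clock: 10.3
eef_pos: [569.9, -76.9, 187.3]
tool_rot: [3.131, 0.009, 1.827]
force: [-0.8, 0.4, 0.2]
width: -0.0
```

Run:
```python
from h import *
s=ctrl.read_state(); print(s["clock"],np.round(s["qd"],3),np.round(s["force"],2))
im=get_image("wrist")
hsv=cv2.cvtColor(im["frame"],cv2.COLOR_RGB2HSV)
mb=mask(im,(100,120,40),(120,255,255)); c=blobs(mb,200)[0]; x,y,w,h=cv2.boundingRect(c); print("lug px",x,y,w,h)
# rear (lower) edge of lug on overhang part, top at z=90 vs bottom edges
for col in range(x+w//2,x+w-5,8):
    rows=np.where(mb[:,col]>0)[0]; rows=rows[rows<y+h+2]
    print(col,rows.min(),rows.max(),"front/rear y @90:",np.round(tost(onz(im,col+.5,rows.min(),90))[1],1),np.round(tost(onz(im,col+.5,rows.max()+1,90))[1],1),"rear@62",np.round(tost(onz(im,col+.5,rows.max()+1,62))[1],1))
mo=mask(im,(5,180,70),(24,255,255)); mo[:,:150]=0
for c in blobs(mo,200)[:3]:
    x,y,w,h=cv2.boundingRect(c); print("orange",x,y,w,h, [np.round(tost(onz(im,u,v,34)),1).tolist() for u,v in [(x,y),(x+w,y+h)]],[np.round(tost(onz(im,u,v,56)),1).tolist() for u,v in [(x,y),(x+w,y+h)]])
for n,b in [("side",(190,180,400,310)),("top",(200,170,400,290))]:
    im=get_image(n); u0,v0,u1,v1=b; k=3.5
    fr=cv2.resize(im["frame"][v0:v1,u0:u1],None,fx=k,fy=k,interpolation=cv2.INTER_CUBIC)[:,:,::-1].copy()
    def pl(pts,col):
        q=np.array([(proj(im,p)-[u0,v0]+0.5)*k for p in pts]).round().astype(int)
        cv2.polylines(fr,[q.reshape(-1,1,2)],True,col,1)
    pl([st(26,-165,56),st(54,-165,56),st(54,90,56),st(26,90,56)],(255,0,255))
    pl([st(-42,60,34),st(2,60,34),st(2,72,34),st(-42,72,34)],(255,0,255))
    pl([st(54,77,62),st(54,77,90),st(12,77,90),st(12,77,62)],(255,255,0))
    cv2.imwrite(f"pics/{n}_fin.png",fr)
```

```text
10.3 [-0.006  0.001 -0.004 -0.    -0.001  0.001  0.002] [-0.78  0.35  0.15]
lug px 189 79 108 21
243 81 94 front/rear y @90: 85.7 76.2 rear@62 78.1
251 81 93 front/rear y @90: 85.6 76.9 rear@62 78.8
259 80 93 front/rear y @90: 86.3 76.8 rear@62 78.7
267 80 92 front/rear y @90: 86.2 77.5 rear@62 79.4
275 80 92 front/rear y @90: 86.2 77.4 rear@62 79.4
283 80 92 front/rear y @90: 86.1 77.4 rear@62 79.4
291 79 91 front/rear y @90: 86.8 78.0 rear@62 80.1
orange 259 96 34 154 [[26.3, 78.9, 34.0], [57.0, -69.7, 34.0]] [[27.5, 77.6, 56.0], [55.9, -60.0, 56.0]]
orange 186 105 50 15 [[-39.1, 71.8, 34.0], [5.0, 58.5, 34.0]] [[-33.1, 71.0, 56.0], [7.7, 58.6, 56.0]]
orange 375 0 16 88 [[124.5, 153.7, 34.0], [143.7, 84.8, 34.0]] [[118.3, 146.7, 56.0], [136.1, 83.0, 56.0]]
```

View pics/side_fin.png

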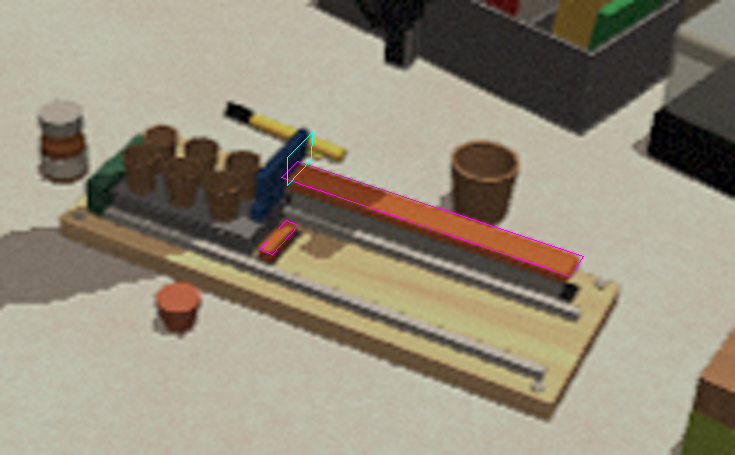

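View pics/top_fin.png

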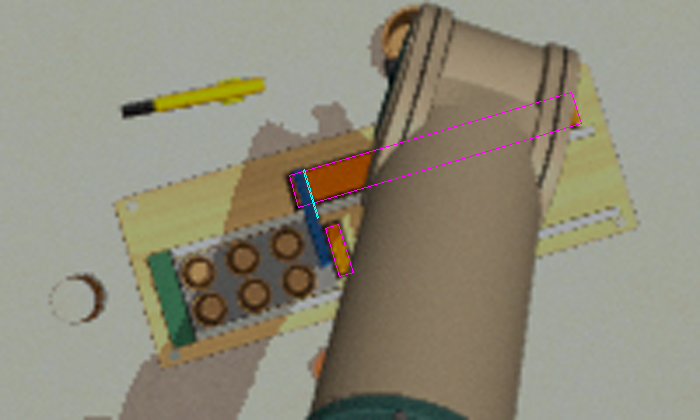

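The wrist view puts the lug's rear face at station y of about 77 mm, so the carriage is at about 142. The bar and catch outlines match the "up" position in the side and top views. The arm is clear and still, so I'll hand in.

Run:
```python
from h import *
print(ctrl.finish_job()); print(ctrl.read_state()["clock"])
```

```text
the job is handed in; nothing more can be done
None
the job is handed in; nothing more can be done
```

The job is handed in with the carriage home against the green stop and the catch locked up behind it; `ctrl.finish_job()` gives no verdict, so I can't confirm a pass.

**What I did:** I located the station in the top view and checked it against the side view. I pressed the bar with the shut fingers behind the lug to about 13 mm of travel, where the upward force was about 6 N. I then slid the finger along the bar and pushed the carriage by the lug over the catch. During the push the fingertip stayed between 41.6 and 43.8 mm above the table, so the bar was 12 to 14 mm down. At the stop, the push force rose to 15 N with no further movement. I backed the finger off the lug, let the bar rise gently and lifted clear. The clock read about 10.3 s just before handing in.

**Last checks:**
- **Carriage position:** the wrist view puts the lug's rear face at station y of about 76–78 mm, so the carriage is at about 142 mm.
- **Bar and catch:** their outlines match the "up" position in the side and top views, and the catch stands just behind the carriage.
- **Bystanders and arm:** the fibre pot, jar, marker and clay pot look unmoved in the last pictures. I didn't re-check the carton and bottle, though the arm passed well clear of them. The arm was still and touched nothing.

**What didn't go cleanly:**
- The first move call was refused because its rows lacked `rx` and `ry`. I resent it complete.
- One small yaw trim during the final push had the wrong sign, with no visible effect.
- The lug's rear edge read about 2 mm differently across its width, which is within calibration error or a very slight turn of the carriage in its channel.

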